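Seat a fused-glass medallion and hold the setting pen on its mark

ROBOT

A 6-joint arm with a two-finger parallel gripper is mounted at the origin on the work surface. World frame = base frame: x ahead of the robot, y to its left, z up, the work surface at z = 0. Lengths are in mm, angles in degrees, forces in N, time in s.
With the tool pointing down it reaches from about 350 to 950 mm from the base axis. Payload 17.4 kg.
Tool frame: the origin (TCP) lies between the finger pads; the fingertips stand 8 mm ahead of it and the grasp point (between the pads) lies 11 mm behind it; z points along the fingers, y is the line along which they close (so a half turn about z gives the same grasp; the last joint's range is limited). The gripper opens to 93 mm and grips with 3 to 60 N. Pads are 15 mm wide; open, the fingers measure 128 mm over their backs; the gripper's body (75 mm by 188 mm) begins 65 mm behind the grasp point.
Start: joints at [-73.957, 6.646, 82.598, -0, 90.757, -2.166], TCP at [210.913, -641.208, 226.646] pointing down, gripper open.
Joint ranges: [-162.19, 162.19], [-47.58, 125.68], [4.15, 143.07], [-65.23, 245.23], [0.69, 171.88], [-170.13, 170.13]. Speed limits (degrees/s): [108.29, 108.29, 127.2, 180, 180, 180].

INTERFACE

Orientations are given as [roll, pitch, yaw] about the fixed x, y, z axes, in that order (R = Rz(yaw) Ry(pitch) Rx(roll)).
In Python, from station import observe, camera, calibration, r gives the robot as it stands.
- The arm moves only by the tool carry_out, never from a script. Its argument "rows" is a list of rows, each a list of 7 numbers: the shift along the tool's x, y, z in mm, then the turn, a rotation vector about the tool's x, y, z in degrees, then the gripper's target within -1 to 1 (shut at 1, half-way at 0, fully open at -1). In form: [[tx, ty, tz, ax, ay, az, gripper], ...]. A call has 1 to 12 rows; each row shifts and turns the commanded pose from where the row before left it, along the tool's axes as they then stand; what a row does not reach is not made up. A row lasts 1/8 s, in which the tool goes at most 62.5 mm and 10.7 degrees, less where a joint would pass 70% of its speed; a pose out of reach is approached as far as the arm can. A call with a gripper value outside its range is refused whole. The fingers move at their own pace and stop on an object; "grip_force" is the grip in N (left out, the last holds). Time passes only in rows, so rows that do not move let the fingers close. It gives the time, the measured TCP pose, the force, the opening and the grip force at its end, in the units of the state.
- observe(): the state, without advancing time (a new reading comes with each control period).
- camera(name): name is "scene" or "top" or "wrist"; returns the picture (384x512x3 uint8, blue, green, red); there is no depth.
- calibration(name): a dict with "fx", "fy", "cx", "cy" (pixels), "rvec" (rotation vector, rad) and "tvec" (3), from world to camera coordinates, as OpenCV has them; the wrist camera has in their place "hand_eye" (4x4, takes a point from camera to tool coordinates, whose origin is the TCP and whose axes are the flange's). Camera axes: x right, y down, z forward; pixel columns grow to the right and rows downward; lengths in mm; the calibration is good to about 2 mm. The wrist camera is an equidistant fisheye: a pixel r from the principal point sees the ray r / f radians off the axis. A picture is of the moment at which its call begins: read the wrist's pose just before it. calibration takes no time and is no camera call.
- r.finish_job(): hands the job in; it is judged then, once.
The state is a dict: "t": time; "joint_pos": joint angles; "dq": joint speeds; "joint_torque": joint torques, N m; "position": TCP position; "tcp_rot": TCP orientation; "force": force on the tool from outside, world axes, zero at the start; "torque": the same for the moment, N m; "gripper_width": finger opening in mm; "grasp_force": force on a finger pad.
Only numpy, scipy, OpenCV 4.12 (cv2) and the standard library are available. Lean on these libraries where they do the work, as an engineer would, in place of code of your own. Each camera call takes 0.05 s, during which the arm holds its last target. There are 200 camera calls.

TASK

Press the round pale green glass medallion down into the recess of the tilted wooden board until it is fully home, flush with the wood. Then take the blue spring-tipped setting pen out of its rest and hold its tip on the medallion's red dot, square to the glass and pushed lightly, with the plunger about half-way in, so the glue can grip. Finish while still holding the pen there in the fingers, and do not disturb the two jars, the mug and the loose lid.

Things in the scene. Friction and masses are not known exactly. Their poses are not given: they have to be found in the camera images.
- easel: Brown wooden easel screwed to the table: base 150 x 166 x 18 mm, origin under its centre, x away from the robot at yaw 0. Two upright cheeks 34 x 7 mm, 85 mm high, with black knobs, stand at x +45, y +-76.5 mm. Between them it carries a tilted light wooden board, which carries the medallion.
- board_mid (a point): Middle of the board's upper face, level with the wood (in the recess 70 mm wide, 10 mm deep). z is the face's outward normal. The board, 130 x 136 x 16 mm, is hinged at its near lower edge and set at 11 to 26 degrees, far edge raised, so its face looks up and towards the easel's -x. The hinge is very stiff and stays put under pushes below 30 N.
- medallion_centre (a point): Centre of the top face of the medallion, an opaque pale green fused-glass disc 69 mm in diameter, 10 mm thick, with small white and navy dots and one red dot. z is the face's outward normal, square to the board; x, y are turned at random about z. At the start the face stands 4 to 6 mm proud of the wood; fully home it is flush.
- medallion (a joint): How far the medallion has been pushed into the recess, m: 0 is 6 mm proud, 0.006 is fully home (flush, hard stop). It slides straight along the face normal only, takes about 7 N to move and stays where it is left; it may be pushed anywhere on its face.
- spot (a point): Centre of the red dot (14 mm in diameter), on the medallion's top face 19 mm from its centre; it rides with the medallion. z is the outward normal of the face.
- rest: Dark wooden block 80 x 80 x 50 mm fixed to the table, origin under its centre, with an upright round through hole 27 mm wide in the middle in which the pen stands.
- pen: Setting pen, 0.14 kg, upright in the rest. Origin at the tip's end; z from tip to butt, x and y square to the handle's flats. Along z, mm: plunger, round rubber end 10 wide (0-25), nose 20 wide (25-45), black collar 34 square (45-51), blue handle 24 square (51-121), button (121-125). The collar lies on the rest's top, the tip hangs 5 mm above the table: lift it 50 mm to free it. Grip two flats.
- pen_tip (a point): The very end of the rubber tip, on the pen's axis; it moves back with the plunger. z points along the pen from tip to butt.
- plunger (a joint): How far the sprung tip is pushed into the pen, m: 0 fully out, 0.012 fully in (hard stop). The spring pushes back with 1 N at the start of the travel and 0.4 N more for every mm: 3.4 N half-way in (0.006), 5.8 N at the stop.
- red_jar: Bystander: closed red-brown jar, 64 mm in diameter, 110 mm high, origin under its centre.
- green_jar: Bystander: closed green jar, 64 mm in diameter, 110 mm high, origin under its centre.
- mug: Bystander: cream mug, 82 mm in diameter, 90 mm high, handle at its +y, origin under its centre.
- jar_lid: Bystander: loose black jar lid, 66 mm in diameter, 14 mm high, lying flat, origin under its centre.
There are look-alikes about, which are no part of the job. What is shaped like the pen but orange or turquoise is not meant. Leave any pink look-alike of the rest alone.

How it is judged:
By the outcome, as a careful person would: the job done as asked, in the order asked, and still so for the second after the job is handed in, while the arm keeps its last pose, push and grip.
It also fails if it takes over 48 s, if anything falls off the work surface, if the arm or the gripper's body presses on something with over 40 N, if the wrist force passes 120 N, or if a joint passes its speed limit or range.

## Working session

There is one attempt and no reset: what is moved stays moved. The work goes in short steps, Python scripts to look and compute and a tool call to move; the robot and the scene stay as the last step left them, time stands still between calls to the robot, and variables do not carry over. Pictures are saved under pics/ and viewed, at most 10 in all, crops included, and the job is handed in when it is done.

Besides the shell and the picture viewer there is one more tool, called after "Request:" as name([rows], argument=value, ...), one row to a line, values as JSON. carry_out: Moves the arm, as the interface text tells. Its arguments: {"type":"object","properties":{"rows":{"type":"array","items":{"type":"array","items":{"type":"number"}}},"grip_force":{"type":"number"}},"required":["rows"]}

```bash
mkdir -p pics; python3 - <<'E'
from station import observe,camera,calibration
import cv2,numpy as np
a=camera("scene");b=camera("top")
cv2.imwrite("pics/scene0.png",a);cv2.imwrite("pics/top0.png",b)
o=observe();print({k:np.round(v,3).tolist() for k,v in o.items()})
for n in("scene","top","wrist"):print(n,calibration(n))
E
```

```text
{'t': 0.1, 'joint_pos': [-73.96, 6.671, 82.629, -0.001, 90.756, -2.166], 'dq': [0.023, -0.065, -0.102, -0.055, -0.029, 0.013], 'joint_torque': [0.002, -72.29, -62.387, 0.078, 0.023, -0.0], 'position': [210.836, -641.066, 226.011], 'tcp_rot': [-179.944, -0.001, 18.206], 'force': [-0.305, -0.377, -0.877], 'torque': [-0.037, 0.015, -0.014], 'grasp_force': 0.0, 'gripper_width': 93.343}
scene {'fx': 348.8651164770202, 'fy': 348.8651164770202, 'cx': 257.03484801186914, 'cy': 189.168438386964, 'rvec': array([ 0.95823263,  2.48558492, -1.06258106]), 'tvec': array([ 410.77243246, -216.460971  , 1450.58042991])}
top {'fx': 349.46908732924044, 'fy': 349.46908732924044, 'cx': 255.1909297711386, 'cy': 188.03793192590004, 'rvec': array([ 2.19907817, -2.20190446,  0.04055759]), 'tvec': array([ -2.46842512, 566.15551072, 892.45523087])}
wrist {'fx': 297.3186396354542, 'fy': 297.3186396354542, 'cx': 251.42412642167508, 'cy': 193.3428659556237, 'hand_eye': array([[ 5.72447658e-04, -9.58066342e-01, -2.86545908e-01,
         7.99859326e+01],
       [ 9.99999750e-01,  6.67632187e-04, -2.34476955e-04,
         3.58563152e-01],
       [ 4.15951749e-04, -2.86545702e-01,  9.58066484e-01,
        -1.59328698e+02],
       [ 0.00000000e+00,  0.00000000e+00,  0.00000000e+00,
         1.00000000e+00]])}
```

View pics/scene0.png

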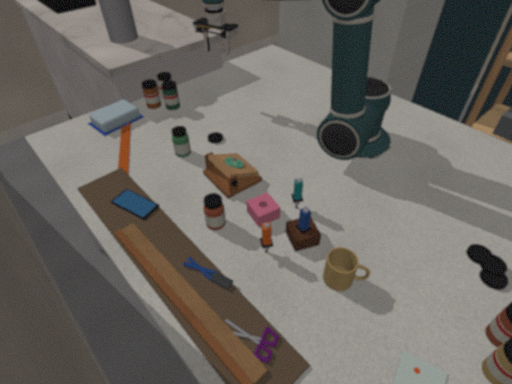

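View pics/top0.png

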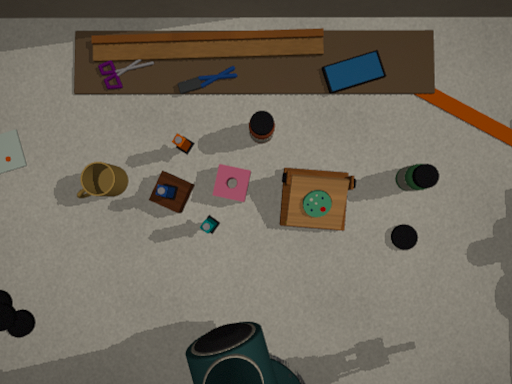

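In the scene view, the blue pen at (305,218) stands in the dark brown rest at (303,234). The orange pen is at (266,235), the turquoise one at (298,188), and the pink rest at (264,208). In the top view, the blue pen is at (166,190) in the dark rest at (172,192), the orange pen at (183,143), the turquoise one at (210,225), and the pink rest at (232,183). The easel and medallion are at (318,204), with the red dot near (323,209). The blue pen in the dark rest fits the description. I'll confirm it in one crop and measure.

```bash
cat > h.py <<'E'
import numpy as np,cv2
from scipy.spatial.transform import Rotation as R
from station import observe,camera,calibration
def ray(name,uv,o=None):
    c=calibration(name);u=(np.array(uv,float)-[c["cx"],c["cy"]])/[c["fx"],c["fy"]]
    if name=="wrist":
        T=c["hand_eye"];th=np.linalg.norm(u);d=np.r_[u/th*np.sin(th),np.cos(th)]
        Rt=R.from_euler("xyz",o["tcp_rot"],degrees=True).as_matrix()
        return Rt@T[:3,3]+np.array(o["position"]),Rt@T[:3,:3]@d
    M=cv2.Rodrigues(c["rvec"])[0];d=M.T@np.r_[u,1]
    return -M.T@c["tvec"],d/np.linalg.norm(d)
def onz(name,uv,z,o=None):
    p,d=ray(name,uv,o);return p+d*(z-p[2])/d[2]
def tri(*rays):
    A=[];b=[]
    for p,d in rays:
        P=np.eye(3)-np.outer(d,d);A.append(P);b.append(P@p)
    x=np.linalg.lstsq(np.vstack(A),np.hstack(b),rcond=None)[0]
    return x,[np.linalg.norm(P@x-q) for P,q in zip(A,b)]
def blobs(img,lo,hi,amin=15):
    h=cv2.cvtColor(img,cv2.COLOR_BGR2HSV);m=cv2.inRange(h,np.array(lo),np.array(hi))
    n,l,s,c=cv2.connectedComponentsWithStats(m)
    return [(s[i,4],np.round(c[i],1).tolist(),s[i,:4].tolist()) for i in range(1,n) if s[i,4]>=amin],l
E
python3 - <<'E'
from h import *
b=cv2.imread("pics/top0.png");a=cv2.imread("pics/scene0.png")
cv2.imwrite("pics/crop.png",np.hstack([cv2.resize(b[120:240,140:260],None,fx=3.2,fy=3.2,interpolation=2),cv2.resize(b[140:260,255:375],None,fx=3.2,fy=3.2,interpolation=2)]))
for nm,i in(("top",b),("scene",a)):
    print(nm,"blue",blobs(i,(108,90,40),(125,255,255))[0]);print("green",blobs(i,(60,70,60),(90,255,255))[0]);
    print("red",[x for x in blobs(i,(170,100,60),(180,255,255),3)[0]])
for n,uv,z in(("pen",(166,190),130),("rest",(172,192),50),("easel",(316,203),50),("med",(318,204),60),("gjar",(425,176),110),("rjar",(262,118),110),("turq",(210,225),60),("orange",(183,143),60),("mug",(100,179),90),("lid",(404,237),14)):print(n,onz("top",uv,z).round(0))
E
```

```text
top blue [(np.int32(38), [215.3, 77.5], [208, 75, 18, 8]), (np.int32(27), [204.5, 82.9], [200, 79, 10, 9]), (np.int32(89), [164.9, 191.1], [155, 185, 20, 13])]
green [(np.int32(524), [316.4, 203.1], [303, 191, 28, 26]), (np.int32(81), [207.2, 225.6], [200, 219, 15, 14])]
red [(np.int32(928), [231.4, 182.5], [213, 165, 38, 37])]
scene blue [(np.int32(30), [135.9, 118.6], [130, 115, 13, 8]), (np.int32(84), [103.2, 129.1], [89, 123, 31, 12]), (np.int32(143), [303.7, 220.4], [298, 210, 12, 21]), (np.int32(194), [199.1, 267.8], [184, 258, 32, 21])]
green [(np.int32(89), [180.0, 139.5], [173, 135, 15, 9]), (np.int32(94), [233.6, 162.4], [225, 158, 18, 9]), (np.int32(103), [297.4, 189.5], [293, 180, 10, 19])]
red [(np.int32(659), [262.8, 208.5], [247, 194, 32, 32])]
pen [557. 197. 130.]
rest [555. 203.  50.]
easel [ 527. -153.   50.]
med [ 525. -157.   60.]
gjar [ 589. -394.  110.]
rjar [725. -19. 110.]
turq [474. 107.  60.]
orange [675. 174.  60.]
mug [585. 364.  90.]
lid [ 440. -384.   14.]
```

View pics/crop.png

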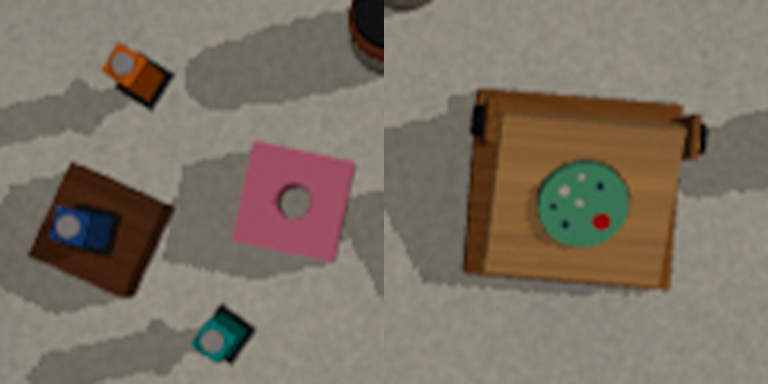

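The crop confirms it: the blue pen stands in the dark brown rest (left, crop (85,228)). The medallion has its red dot at crop (601,221), which is top (323,209). I'll move above the easel for a close look.

Request:
carry_out([
  [37, -30, -2, 0, 0, 0, 1],
  [37, -30, -2, 0, 0, 0, 1],
  [37, -30, -2, 0, 0, 0, 1],
  [37, -30, -2, 0, 0, 0, 1],
  [37, -30, -2, 0, 0, 0, 1],
  [37, -30, -2, 0, 0, 0, 1],
  [37, -30, -2, 0, 0, 0, 1],
  [37, -30, -2, 0, 0, 0, 1],
  [37, -30, -2, 0, 0, 0, 1],
  [37, -30, -2, 0, 0, 0, 1],
  [37, -30, -2, 0, 0, 10, 1],
  [0, 0, 0, 0, 0, 10, 1],
], grip_force=20)

```text
t: 1.6
position: [495.5, -198.2, 248.4]
tcp_rot: [-180.0, 0.0, -1.9]
force: [0.5, -0.5, 0.0]
gripper_width: 0.9
grasp_force: 0.0
```

```bash
cat > look.py <<'E'
from h import *
import sys,json
n=sys.argv[1];o=observe();o={k:np.array(v).tolist() for k,v in o.items()};i=camera("wrist")
cv2.imwrite(f"pics/{n}.png",i);json.dump(o,open(f"pics/{n}.json","w"))
print(o["t"],np.round(o["position"],1),np.round(o["tcp_rot"],2),np.round(o["joint_pos"],1),o["gripper_width"],np.round(o["force"],1))
print("green",blobs(i,(60,60,50),(90,255,255),60)[0])
for lo,hi in(((0,150,70),(5,255,255)),((172,150,70),(180,255,255))):print("red",blobs(i,lo,hi,20)[0])
E
python3 look.py w1
```

```text
1.6 [ 495.5 -198.2  248.4] [-1.7997e+02  1.0000e-02 -1.9300e+00] [-24.5 -11.4  98.1   0.   93.3  67.4] 0.874343370920481 [ 0.5 -0.5  0. ]
green [(np.int32(580), [400.4, 100.4], [390, 78, 29, 46]), (np.int32(2202), [212.5, 149.1], [184, 124, 58, 52]), (np.int32(732), [34.2, 199.1], [14, 182, 40, 37])]
red [(np.int32(70), [225.0, 161.6], [220, 157, 11, 10])]
red []
```

View pics/w1.png

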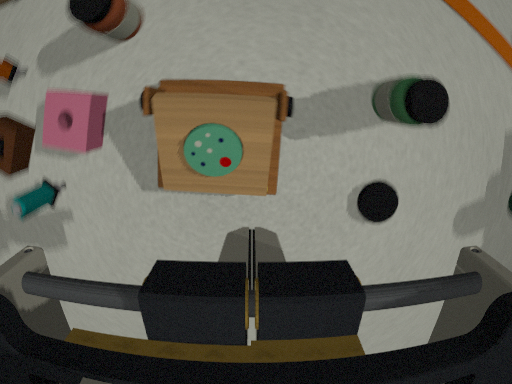

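The wrist view shows the board with corners near (154,93), (283,97), (277,193) and (160,190). The medallion is at (212,150) and the red dot at (225,161). I'll take a second view from nearer the base to get the tilt.

Request:
carry_out([
  [-40, -14, 10, 0, 0, 0, 1],
  [-40, -14, 10, 0, 0, 0, 1],
  [-40, -14, 10, 0, 0, 0, 1],
  [0, 0, 0, 0, 0, 0, 1],
])

```text
t: 2.15
position: [374.1, -154.4, 218.4]
tcp_rot: [180.0, -0.0, -1.7]
force: [0.1, -0.0, 1.3]
gripper_width: 0.3
grasp_force: 0.0
```

```bash
python3 look.py w2; python3 - <<'E'
import cv2,numpy as np
a=cv2.imread("pics/w1.png")[70:205,135:305];b=cv2.imread("pics/w2.png")
cv2.imwrite("pics/crops.png",np.hstack([cv2.resize(a,(560,445),interpolation=2)]))
E
```

```text
2.15 [ 374.1 -154.4  218.4] [ 1.7998e+02 -4.0000e-02 -1.6700e+00] [-26.  -28.8 113.9  -0.   94.9  65.6] 0.28292415123603254 [ 0.1 -0.   1.3]
green [(np.int32(219), [447.5, 15.6], [433, 0, 37, 32]), (np.int32(2965), [245.3, 38.9], [213, 8, 66, 63]), (np.int32(1080), [28.4, 112.0], [1, 99, 53, 30]), (np.int32(332), [133.8, 329.6], [119, 319, 28, 20])]
red [(np.int32(105), [259.5, 51.4], [254, 46, 13, 12])]
red []
```

View pics/w2.png

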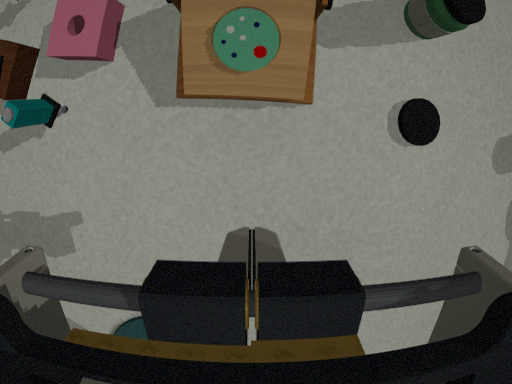

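The second view shows the medallion at (245,39), the red dot at (260,51) and the board's near corners at about (178,96) and (312,102).

View pics/crops.png

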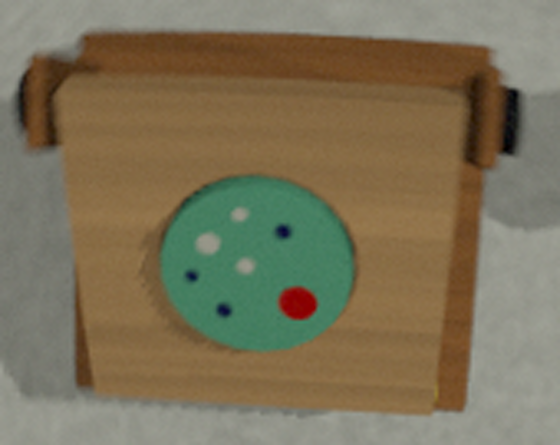

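```bash
python3 - <<'E'
import cv2
b=cv2.imread("pics/w2.png")[0:120,165:335];cv2.imwrite("pics/crop2.png",cv2.resize(b,None,fx=4,fy=4,interpolation=2))
E
```

```text
(no output)
```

View pics/crop2.png

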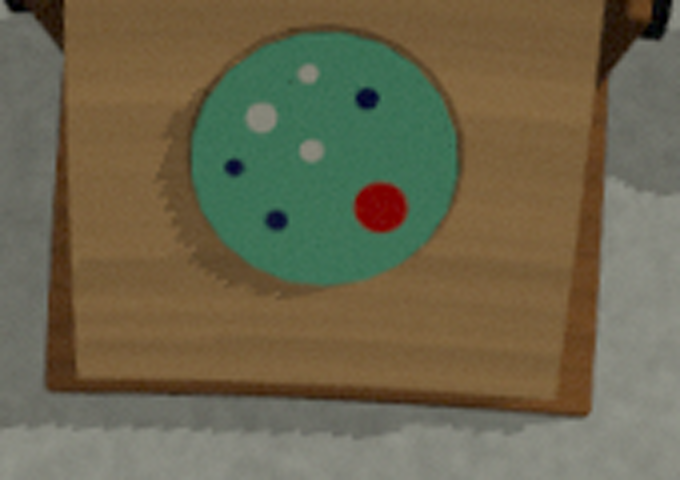

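```bash
cat > fit.py <<'E'
from h import *
import json
from scipy.optimize import least_squares
o1=json.load(open("pics/w1.json"));o2=json.load(open("pics/w2.json"))
f1=lambda a:(np.array(a)+.5)/3.295-.5+[135,70]
f2=lambda a:(np.array(a)+.5)/4-.5+[165,0]
d1=f1([(298,303),(283,232),(192,276),(224,311),(240,214),(208,244),(246,267)])
d2=f2([(381,208),(367,98),(234,167),(277,220),(308,74),(261,118),(311,151)])
c1=f1([(67,97),(466,106),(436,411),(97,393)]);c2=f2([(556,400),(77,380)])
R1=[ray("wrist",u,o1) for u in np.vstack([c1,d1])];R2=[ray("wrist",u,o2) for u in np.vstack([c2,d2])]
C=np.array([[65,68,0],[65,-68,0],[-65,-68,0],[-65,68,0.]])
def frame(p):return R.from_euler("ZY",[p[3],-p[4]],degrees=True).as_matrix()
def res(p,full=False):
    M=frame(p);D=np.c_[p[6:].reshape(-1,2),np.full(7,p[5])]
    P=np.vstack([C,D])@M.T+p[:3];P2=np.vstack([C[2:],D])@M.T+p[:3]
    e=[np.cross(d,x-q) for x,(q,d) in zip(np.vstack([P,P2]),R1+R2)]
    return np.r_[np.ravel(e),(p[5]-5)/1,(np.linalg.norm(p[6:8])-19)*3]
p0=np.r_[525,-155,60,-2,18,5,-15,-13,np.zeros(12)]
s=least_squares(res,p0,loss="soft_l1");p=s.x
cov=np.linalg.inv(s.jac.T@s.jac)
print("mid",p[:3].round(1),"yaw,tilt,h",p[3:6].round(2),"sd",np.sqrt(np.diag(cov))[:6].round(2))
print("rms",np.abs(res(p)[:-2].reshape(-1,3)).max(1).round(1))
M=frame(p);print("red",p[6:8].round(1),"flush world",(p[:3]+M@np.r_[p[6:8],0]).round(1))
E
python3 fit.py; python3 - <<'E'
from h import *
# pen from top+scene: button
for n,uv in(("top",(161.5,190.5)),):print(onz(n,uv,130).round(1))
print(tri(ray("top",(323,209)),ray("scene",(238,165))))
E
```

```text
mid [ 527.  -154.2   63.2] yaw,tilt,h [-4.96 24.06  5.29] sd [0.53 0.53 1.52 0.36 1.   0.97]
rms [4.5 0.1 0.6 0.8 0.1 0.4 0.4 0.4 0.5 0.4 0.4 0.  1.2 0.4 0.4 0.4 0.3 0.5
 0.4 0.4]
red [-11.9 -14.8] flush world [ 514.9 -168.    58.4]
[556.2 206.9 130. ]
(array([ 506.15594037, -167.79551069,   33.2413265 ]), [np.float64(8.476151108382352), np.float64(8.476151108382659)])
```

```bash
sed -i 's/    return np.r_\[np.ravel(e)/    e[0]*=0\n    return np.r_[np.ravel(e)/' fit.py; python3 fit.py
```

```text
mid [ 527. -154.   64.] yaw,tilt,h [-4.87 24.32  5.09] sd [0.65 0.57 1.48 0.42 1.1  0.93]
rms [0.  0.3 0.7 0.9 0.2 0.3 0.4 0.3 0.6 0.4 0.4 0.3 1.3 0.2 0.3 0.4 0.2 0.5
 0.4 0.4]
red [-11.9 -14.8] flush world [ 515.  -167.8   59.1]
```

```bash
cat > plan.py <<'E'
from h import *
YAW,TILT=-4.9,24.2
def easelR(t=TILT,y=YAW): return R.from_euler("ZY",[y,-t],degrees=True)   # board frame
def plan(pos,Rt,name=""):
    o=observe();R0=R.from_euler("xyz",o["tcp_rot"],degrees=True);p=np.array(o["position"])
    print(name,"turn",(R0.inv()*Rt).as_rotvec(degrees=True).round(2),"then shift",Rt.inv().apply(pos-p).round(1),"| shift before turn",R0.inv().apply(pos-p).round(1))
E
python3 - <<'E'
from plan import *
B=easelR();T=B*R.from_euler("x",180,degrees=True);mid=np.array([527,-154,64.])
plan(mid+B.apply([0,0,53]),T)
E
```

```text
turn [-0.65 24.13  3.16] then shift [ 74.4 -13.8 150.2] | shift before turn [129.9  -6.6 106.6]
```

Request:
carry_out([
  [0, 0, 0, -0.2, 8.05, 1.05, 1],
  [0, 0, 0, -0.2, 8.05, 1.05, 1],
  [0, 0, 0, -0.2, 8.05, 1.05, 1],
  [25, -5, 40, 0, 0, 0, 1],
  [25, -5, 40, 0, 0, 0, 1],
  [24, -4, 40, 0, 0, 0, 1],
  [0, 0, 30, 0, 0, 0, 1],
  [0, 0, 10, 0, 0, 0, 1],
  [0, 0, 10, 0, 0, 0, 1],
  [0, 0, 5, 0, 0, 0, 1],
  [0, 0, 5, 0, 0, 0, 1],
])

```text
t: 3.58
position: [517.9, -153.2, 85.4]
tcp_rot: [-180.0, -24.2, -5.0]
force: [0.2, -0.2, 0.4]
gripper_width: 0.3
grasp_force: 0.0
```

Request:
carry_out([
  [0, 0, 3, 0, 0, 0, 1],
  [0, 0, 3, 0, 0, 0, 1],
  [0, 0, 2, 0, 0, 0, 1],
  [0, 0, 1.5, 0, 0, 0, 1],
  [0, 0, 0, 0, 0, 0, 1],
])

```text
t: 4.2
position: [521.5, -153.2, 75.9]
tcp_rot: [-179.9, -24.1, -5.0]
force: [0.2, -0.3, -0.8]
gripper_width: 0.4
grasp_force: 0.0
```

Request:
carry_out([
  [0, 0, 2, 0, 0, 0, 1],
  [0, 0, 1, 0, 0, 0, 1],
  [0, 0, 0, 0, 0, 0, 1],
])

```text
t: 4.58
position: [522.8, -153.4, 73.4]
tcp_rot: [-179.9, -24.2, -5.0]
force: [-3.0, 0.2, 4.0]
gripper_width: 0.5
grasp_force: 2.1
```

Request:
carry_out([
  [0, 0, 1, 0, 0, 0, 1],
  [0, 0, 1, 0, 0, 0, 1],
  [0, 0, 0, 0, 0, 0, 1],
])

```text
t: 4.95
position: [523.7, -153.5, 71.5]
tcp_rot: [-179.9, -24.2, -5.0]
force: [-2.4, -0.1, 4.4]
gripper_width: 0.3
grasp_force: 2.0
```

Request:
carry_out([
  [0, 0, 1, 0, 0, 0, 1],
  [0, 0, 1, 0, 0, 0, 1],
  [0, 0, 0, 0, 0, 0, 1],
])

```text
t: 5.32
position: [524.3, -153.5, 70.2]
tcp_rot: [-179.9, -24.1, -5.0]
force: [-12.6, 2.8, 12.9]
gripper_width: 0.4
grasp_force: 9.0
```

Request:
carry_out([
  [0, 0, 0.4, 0, 0, 0, 1],
  [0, 0, 0, 0, 0, 0, 1],
])

```text
t: 5.58
position: [524.5, -153.6, 70.1]
tcp_rot: [-179.9, -24.1, -5.0]
force: [-18.4, 2.5, 20.1]
gripper_width: 0.6
grasp_force: 12.5
```

Request:
carry_out([
  [0, 0, -4, 0, 0, 0, 1],
  [11, 0, 0, 0, 0, 0, 1],
  [12, 0, 0, 0, 0, 0, 1],
  [0, 0, 1, 0, 0, 0, 1],
  [0, 0, 1, 0, 0, 0, 1],
  [0, 0, 0, 0, 0, 0, 1],
])

```text
t: 6.32
position: [544.4, -155.2, 80.1]
tcp_rot: [-179.9, -24.1, -5.0]
force: [0.5, -0.2, -0.5]
gripper_width: 0.4
grasp_force: 0.0
```

Request:
carry_out([
  [0, 0, 1, 0, 0, 0, 1],
  [0, 0, 0.5, 0, 0, 0, 1],
  [0, 0, 0, 0, 0, 0, 1],
])

```text
t: 6.7
position: [545.2, -155.4, 79.4]
tcp_rot: [-179.9, -24.1, -5.0]
force: [-4.9, 0.8, 5.5]
gripper_width: 0.7
grasp_force: 3.1
```

Request:
carry_out([
  [0, 0, -3.5, 0, 0, 0, 1],
  [-23, 0, 0, 0, 0, 0, 1],
  [-23, 0, 0, 0, 0, 0, 1],
  [0, 0, 1, 0, 0, 0, 1],
  [0, 0, 1, 0, 0, 0, 1],
  [0, 0, 1, 0, 0, 0, 1],
  [0, 0, 0, 0, 0, 0, 1],
])

```text
t: 7.58
position: [503.9, -151.8, 61.4]
tcp_rot: [-179.9, -24.2, -5.0]
force: [-3.1, 0.1, 4.6]
gripper_width: 0.4
grasp_force: 2.9
```

Request:
carry_out([
  [0, 0, -5, 0, 0, 0, 1],
  [0, 0, -35, 0, 0, 0, 1],
  [0, 0, -45, 0, 0, 0, 1],
  [0, 0, -45, 0, 0, 0, -1],
  [0, 0, 0, 0, 0, 0, -1],
])

```text
t: 8.2
position: [450.7, -147.7, 183.6]
tcp_rot: [179.9, -24.5, -5.0]
force: [1.1, -0.8, -0.1]
gripper_width: 16.1
grasp_force: 0.0
```

```bash
sed -i 's/TILT=.*/TILT=-4.9,23.6/' plan.py; python3 look.py w3; python3 - <<'E'
from plan import *
import json
o=json.load(open("pics/w3.json"));o1=json.load(open("pics/w1.json"));o2=json.load(open("pics/w2.json"))
i=cv2.imread("pics/w3.png");B=easelR();n=B.apply([0,0,1.]);P=np.array([527.7,-153.9,62.9])
def hit(uv,o,h):
    p,d=ray("wrist",uv,o);return p+d*((P+n*h-p)@n)/(d@n)-n*h
red=max(blobs(i,(0,150,70),(5,255,255),20)[0])[1]
print("red",red,hit(red,o,0).round(1),"old views",hit((225,161.6),o1,5).round(1),hit((259.5,51.4),o2,5).round(1))
bl,l=blobs(i,(60,60,50),(90,255,255),200)
j=max(bl);m=(l==l[0,0]).astype(np.uint8)*0
h=cv2.cvtColor(i,cv2.COLOR_BGR2HSV);m=cv2.inRange(h,np.array((60,60,50)),np.array((90,255,255)))
cs=max(cv2.findContours(m,0,2)[0],key=cv2.contourArea);e=cv2.fitEllipse(cv2.convexHull(cs))
c=hit(e[0],o,0);print("center",e,c.round(1),"red in board",B.inv().apply(hit(red,o,0)-c).round(1))
c=hit((212.5,149.1),o1,5);print(c)
E
```

```text
8.2 [ 450.7 -147.7  183.6] [179.94 -24.47  -4.97] [-26.7 -35.5 123.6   9.4  69.3  66.8] 16.10046308638152 [ 1.1 -0.8 -0.1]
green [(np.int32(866), [434.2, 108.6], [418, 79, 44, 51]), (np.int32(157), [406.1, 128.1], [398, 107, 25, 35]), (np.int32(3032), [249.5, 165.6], [217, 134, 67, 65]), (np.int32(1175), [27.8, 230.5], [0, 214, 54, 31])]
red [(np.int32(88), [264.6, 177.1], [258, 172, 14, 12])]
red [(np.int32(26), [263.7, 178.9], [259, 173, 10, 11])]
red [264.6, 177.1] [ 515.4 -167.4   58.1] old views [ 515.  -167.7   57.9] [ 515.9 -167.2   58.3]
center ((249.88157653808594, 165.84725952148438), (64.63035583496094, 65.94427490234375), 87.82706451416016) [ 527.6 -153.1   62.8] red in board [-11.9 -15.3   0. ]
[ 531.51610623 -154.66645173   64.58972488]
```

Request:
carry_out([
  [0, 0, -15, 0, -8.2, 0, -1],
  [0, 0, -15, 0, -8.2, 0, -1],
  [0, 0, -15, 0, -8.2, 0, -1],
  [4, -50, -6, 0, 0, 0, -1],
  [4, -50, -6, 0, 0, 0, -1],
  [4, -50, -6, 0, 0, 0, -1],
  [4, -50, -6, 0, 0, 0, -1],
  [4, -50, -6, 0, 0, 0, -1],
  [4, -50, -6, 0, 0, 0, -1],
  [4, -50, -6, 0, 0, 0, -1],
  [0, 0, 0, 0, 0, 0, -1],
])

```text
t: 9.62
position: [496.7, 202.8, 262.7]
tcp_rot: [-180.0, 0.6, -4.8]
force: [-0.1, -0.2, 0.1]
gripper_width: 93.0
grasp_force: 0.0
```

```bash
python3 look.py w4;python3 - <<'E'
import cv2
i=cv2.imread("pics/w4.png");print(i.shape);from h import *
print(blobs(i,(105,80,40),(125,255,255),40)[0])
E
```

```text
9.625 [496.7 202.8 262.7] [-179.97    0.59   -4.77] [ 19.3 -10.8  96.3   0.3  95.1 114.1] 92.97918925088305 [-0.1 -0.2  0.1]
green [(np.int32(836), [483.5, 136.2], [467, 117, 34, 39]), (np.int32(618), [332.7, 186.7], [315, 169, 39, 40])]
red [(np.int32(26), [488.7, 144.3], [486, 141, 6, 8])]
red []
(384, 512, 3)
[(np.int32(418), [241.3, 125.1], [227, 112, 28, 29])]
```

View pics/w4.png

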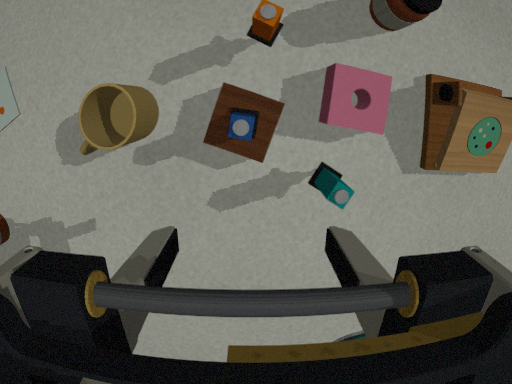

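The wrist view shows the blue pen at (241,126) in the brown rest (244,122), the turquoise pen at (332,187), the orange pen at (267,20), and the mug at (120,117). I'll crop it for the handle yaw.

```bash
python3 - <<'E'
from h import *
import json
i=cv2.imread("pics/w4.png");o=json.load(open("pics/w4.json"))
cv2.imwrite("pics/crop4.png",cv2.resize(i[78:168,198:292],None,fx=6,fy=6,interpolation=2))
h=cv2.cvtColor(i,cv2.COLOR_BGR2HSV)
m=cv2.inRange(h,np.array((105,80,30)),np.array((125,255,255)));m[:, :200]=0;m[:,300:]=0
mb=cv2.inRange(h,np.array((105,80,90)),np.array((125,255,255)));mb[:, :200]=0;mb[:,300:]=0
for mm in(m,mb):
    c=max(cv2.findContours(mm,0,2)[0],key=cv2.contourArea);r=cv2.minAreaRect(c);bx=cv2.boxPoints(r)
    w=np.array([onz("wrist",b,126,o) for b in bx]);e=np.diff(w,axis=0)
    print(r,"world",w.mean(0).round(1),"edges",[(round(float(np.hypot(*q[:2])),1),round(float(np.degrees(np.arctan2(q[1],q[0]))%90),1)) for q in e])
print("button (241.5,127.5)",onz("wrist",(241,127.5),130,o).round(1))
E
```

```text
((240.9864959716797, 125.5810775756836), (25.153045654296875, 26.468236923217773), 9.462322235107422) world [557.4 207.9 126. ] edges [(26.5, 75.2), (24.7, 75.4), (26.5, 76.0)]
((240.8918914794922, 126.64864349365234), (23.015857696533203, 22.68705940246582), 9.462322235107422) world [556.4 208.1 126. ] edges [(22.7, 75.3), (22.7, 75.4), (22.7, 75.9)]
button (241.5,127.5) [555.8 207.9 130. ]
```

View pics/crop4.png

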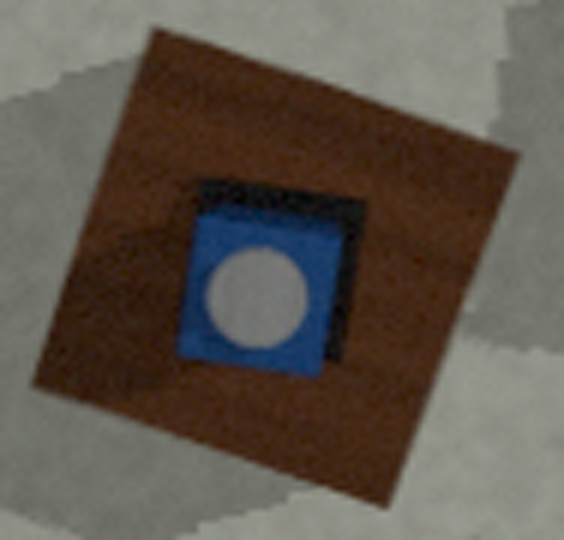

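The crop shows the handle turned about 8–9° in the image, which gives a world yaw of about -13.8°. The button is at crop (256,299).

```bash
python3 - <<'E'
from plan import *
T=R.from_euler("xyz",[180,0,-13.8],degrees=True)
plan(np.array([556,208,150.]),T)
E
```

```text
turn [0.04 0.59 8.97] then shift [ 56.1 -20.8 112.7] | shift before turn [ 59.8 -11.8 112.1]
```

Request:
carry_out([
  [0, 0, 0, 0, 0.6, 9, -1],
  [28, -10.4, 35, 0, 0, 0, -1],
  [28.1, -10.4, 35, 0, 0, 0, -1],
  [0, 0, 35, 0, 0, 0, -1],
  [0, 0, 35, 0, 0, 0, -1],
  [0, 0, 25, 0, 0, 0, -1],
  [0, 0, 10, 0, 0, 0, -1],
  [0, 0, 5, 0, 0, 0, -1],
  [0, 0, 0, 0, 0, 0, -1],
])

```text
t: 10.8
position: [556.7, 206.5, 85.2]
tcp_rot: [-179.9, -0.2, -14.0]
force: [0.3, 0.3, -0.8]
gripper_width: 93.0
grasp_force: 0.0
```

Request:
carry_out([
  [-0.5, -1.5, 2, 0, 0, 0, 0],
  [0, 0, 0, 0, 0, 0, 1],
  [0, 0, 0, 0, 0, 0, 1],
  [0, 0, 0, 0, 0, 0, 1],
  [0, 0, 0, 0, 0, 0, 1],
  [0, 0, 0, 0, 0, 0, 1],
], grip_force=30)

```text
t: 11.55
position: [556.4, 208.2, 82.7]
tcp_rot: [-180.0, -0.1, -14.0]
force: [-0.0, 0.3, 0.2]
gripper_width: 37.5
grasp_force: 0.0
```

Request:
carry_out([
  [0, 0, 0, 0, 0, 0, 1],
  [0, 0, 0, 0, 0, 0, 1],
  [0, 0, 0, 0, 0, 0, 1],
  [0, 0, 0, 0, 0, 0, 1],
])

```text
t: 12.05
position: [556.4, 208.2, 82.7]
tcp_rot: [-180.0, -0.1, -14.0]
force: [-0.1, 2.1, -0.9]
gripper_width: 24.2
grasp_force: 30.0
```

Request:
carry_out([
  [0, 0, -10, 0, 0, 0, 1],
  [0, 0, -25, 0, 0, 0, 1],
  [0, 0, -40, 0, 0, 0, 1],
  [0, 0, -50, 0, 0, 0, 1],
  [0, 0, -35, 0, 0, 0, 1],
  [0, 0, 0, 0, 0, 0, 1],
])

```text
t: 12.8
position: [556.7, 208.4, 246.5]
tcp_rot: [-179.8, -0.4, -14.0]
force: [-0.2, -0.4, -2.0]
gripper_width: 24.2
grasp_force: 30.0
```

```bash
python3 look.py w5;python3 - <<'E'
import cv2
i=cv2.imread("pics/w5.png");cv2.imwrite("pics/crop5.png",cv2.resize(i[190:340,170:330],None,fx=4,fy=4,interpolation=2))
E
```

```text
12.8 [556.7 208.4 246.5] [-179.8    -0.39  -13.97] [ 18.1  -3.9  91.5  -0.   92.  122.1] 24.213042777240698 [-0.2 -0.4 -2. ]
green [(np.int32(781), [492.4, 141.2], [477, 122, 32, 39]), (np.int32(876), [348.8, 225.4], [331, 205, 41, 45]), (np.int32(138), [415.5, 342.4], [403, 337, 27, 11])]
red [(np.int32(24), [497.7, 148.1], [495, 145, 6, 7])]
red []
```

View pics/crop5.png

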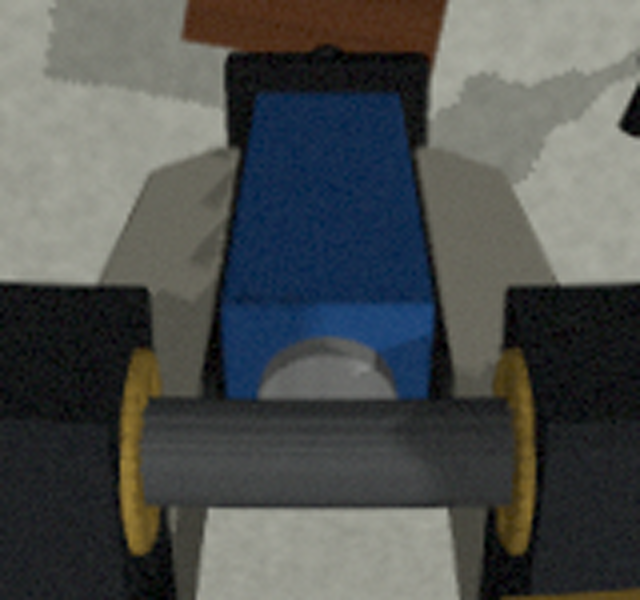

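The pen is held squarely: handle top edge at crop y≈302, its foot at y≈93, centred at x≈329. I'll work out its axis in the tool frame.

```bash
python3 - <<'E'
from plan import *
o={"position":[0,0,0],"tcp_rot":[0,0,0]}
f=lambda a:(np.array(a)+.5)/4-.5+[170,190]
for n,uv,z,off in(("foot",(329,93),26.7,12),("top",(328.5,302),-43.3,12),("collar top edge",(327.5,54),26.7,17)):
    q=onz("wrist",f(uv),z,o);print(n,q.round(1),"axis x",round(q[0]-off,1))
B=easelR();n=B.apply([0,0,1.]);red=np.array([515.4,-167.5,58.0])
T=B*R.from_euler("x",180,degrees=True)
plan(red+n*(77.7+60),T,"above")
print(red+n*(77.7+60))
E
```

```text
foot [10.9  0.5 26.7] axis x -1.1
top [ 11.8   0.3 -43.3] axis x -0.2
collar top edge [17.7  0.2 26.7] axis x 0.7
above turn [ 1.78 23.3  -8.96] then shift [-82.3 377.9  29.3] | shift before turn [ -3.5 383.3  59.1]
[ 460.47341495 -162.79113058  184.18314786]
```

Request:
carry_out([
  [0, 30, 0, 0, 0, 0, 1],
  [0, 50, 0, 0, 0, 0, 1],
  [-1, 50, 0, 0, 0, 0, 1],
  [-1, 50, 0, 0, 0, 0, 1],
  [0, 50, 0, 0, 0, 0, 1],
  [-1, 50, 0, 0, 0, 0, 1],
  [0, 50, 0, 0, 0, 0, 1],
  [0, 35, 0, 0, 0, 0, 1],
  [0, 18, 0, 0.6, 7.8, -3, 1],
  [0, 0, 0, 0.6, 7.8, -3, 1],
  [0, 0, 0, 0.6, 7.7, -3, 1],
  [0, 0, 0, 0, 0, 0, 1],
])

```text
t: 14.35
position: [459.1, -162.8, 241.0]
tcp_rot: [180.0, -23.4, -4.9]
force: [0.1, -0.3, -1.8]
gripper_width: 23.9
grasp_force: 30.0
```

```bash
cat > go.py <<'E'
from plan import *
import sys
B=easelR();n=B.apply([0,0,1.]);red=np.array([515.4,-167.5,58.0]);T=B*R.from_euler("x",180,degrees=True)
plan(red+n*(77.7+float(sys.argv[1])),T)
E
python3 go.py 20
```

```text
turn [ 0.04  0.17 -0.04] then shift [-21.5  -0.1  92.6] | shift before turn [-21.2  -0.1  92.6]
```

Request:
carry_out([
  [-10, 0, 30, 0, 0.2, 0, 1],
  [-11.5, 0, 30, 0, 0, 0, 1],
  [0, 0, 22, 0, 0, 0, 1],
  [0, 0, 10, 0, 0, 0, 1],
  [0, 0, 0, 0, 0, 0, 1],
])

```text
t: 14.98
position: [477.7, -164.0, 148.8]
tcp_rot: [-180.0, -23.5, -4.9]
force: [0.3, -0.2, -0.6]
gripper_width: 23.9
grasp_force: 30.0
```

```bash
python3 go.py 0; python3 -c "
from h import *
o=observe();print(np.round(o['force'],2))
a=camera('scene');b=camera('top')
cv2.imwrite('pics/fin.png',np.hstack([cv2.resize(b[150:250,265:365],None,fx=4,fy=4,interpolation=2),cv2.resize(a[110:210,185:285],None,fx=4,fy=4,interpolation=2)]))"
```

```text
turn [-0.03  0.06  0.04] then shift [-1.7  0.2 20.7] | shift before turn [-1.7  0.3 20.7]
[ 0.27 -0.24 -0.6 ]
```

Request:
carry_out([
  [-1.7, 0.2, 6, 0, 0, 0, 1],
  [0, 0, 6, 0, 0, 0, 1],
  [0, 0, 5, 0, 0, 0, 1],
  [0, 0, 2, 0, 0, 0, 1],
  [0, 0, 0, 0, 0, 0, 1],
  [0, 0, 0, 0, 0, 0, 1],
])

```text
t: 15.82
position: [483.7, -165.0, 131.6]
tcp_rot: [180.0, -23.7, -4.8]
force: [0.1, 0.7, -1.4]
gripper_width: 23.7
grasp_force: 30.0
```

Request:
carry_out([
  [0, 0, 2, 0, 0, 0, 1],
  [0, 0, 1.5, 0, 0, 0, 1],
  [0, 0, 0, 0, 0, 0, 1],
  [0, 0, 0, 0, 0, 0, 1],
])

```text
t: 16.32
position: [485.2, -165.2, 128.4]
tcp_rot: [180.0, -23.7, -4.8]
force: [0.7, -0.8, -0.7]
gripper_width: 23.8
grasp_force: 30.0
```

```bash
python3 go.py 0; python3 -c "
from h import *
o=observe();print(np.round(o['force'],2))"
```

```text
turn [ 0.02 -0.11  0.05] then shift [-0.4 -0.2 -1. ] | shift before turn [-0.4 -0.2 -1. ]
[ 0.73 -0.81 -0.68]
```

Request:
carry_out([
  [-0.4, -0.2, 1.5, 0, 0, 0, 1],
  [0, 0, 1.5, 0, 0, 0, 1],
  [0, 0, 0, 0, 0, 0, 1],
])

```text
t: 16.7
position: [486.0, -165.0, 125.4]
tcp_rot: [180.0, -23.7, -4.8]
force: [-0.2, -0.3, 1.9]
gripper_width: 24.1
grasp_force: 30.0
```

Request:
carry_out([
  [0, 0, 2, 0, 0, 0, 1],
  [0, 0, 0, 0, 0, 0, 1],
  [0, 0, 0, 0, 0, 0, 1],
])

```text
t: 17.08
position: [486.8, -165.1, 123.6]
tcp_rot: [180.0, -23.7, -4.8]
force: [-0.2, -1.2, 1.8]
gripper_width: 23.9
grasp_force: 30.0
```

Request:
carry_out([
  [0, 0, 0, 0, 0, 0, 1],
])

```text
t: 17.2
position: [486.8, -165.0, 123.6]
tcp_rot: [180.0, -23.7, -4.8]
force: [-0.6, -0.7, 2.2]
gripper_width: 23.8
grasp_force: 30.0
```

```bash
python3 go.py 0
```

```text
turn [ 0.02 -0.1   0.05] then shift [ 0.1 -0.  -6.1] | shift before turn [ 0.1 -0.  -6.1]
```

```bash
python3 -c "
from station import r
print(r.finish_job())"
```

```text
the job is handed in; nothing more can be done
None
```

I pressed the medallion to its hard stop. The blue pen is held square on the red dot with the plunger about 6 mm in, at about 3.5 N. I handed the job in at about 17 s; the final pose was checked by position and force only, with no last picture.

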